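# Close the tea-light box: fold its flap over and tuck it under the lip

### The job

Close the wooden tea-light box with your fingertips alone: push the standing flap over from its outside until it lies flat on the box, then, keeping it down, push it by its raised ledge fully home so that its edge is tucked beneath the box's lip and stays there when you let go. Do not pinch the flap or touch its cork-lined inside, and neither move nor pick up the mug, the jar, the teaspoon or the roll of tape standing round it; finish clear of everything.

Things in the scene. Friction and masses are not known exactly. Their poses are not given: they have to be found in the camera images.
- lid_box: Open box of brown wood holding five tea lights, fixed to the worktop. Origin on the worktop, z up; own +x points from its hinge end to its lip end. It spans x -75 to +81 mm, y +-55 mm; rim 50 mm above the worktop. Beside the hinge end stand two dark cheeks, 6 mm thick, x -79 to -23 mm, y +-55 to +-61 mm, 62 mm high.
- lip (a point): Middle of the lip's inner lower edge. The lip is a dark wooden strip 5 mm thick that overhangs the box's opening across its whole width at the +x end, from x = +59 to +81 mm of the box; its underside is 62 mm, its top 67 mm above the worktop.
- flap_edge (a point): Middle of the flap's free edge, on its outer face, 117 mm from the hinge pin. The flap is a wooden panel 117 x 100 x 5 mm (the pin is in the middle of its thickness), inner face lined with cork. Lying flat, its outer face is 56 mm above the worktop, which leaves 6 mm up to the underside of the lip.
- flap_ledge (a point): Foot of the raised dark ledge on the flap's outer face, in the middle of its width, 75 mm from the hinge pin. The ledge is 70 mm wide and 8 mm high; its upright face looks towards the hinge, and it slopes off towards the free edge. The flap is plain from the hinge to the ledge, so a fingertip can press there and push against the ledge.
- flap_lining: Cork lining on the flap's inner face, 84 x 90 x 2 mm; its origin is on the hinge pin. Not to be touched.
- flap (a joint): Angle of the flap, rad: 0 lying flat over the box, 1.57 upright, up to 2.2 leaning away from the box. It starts between 1.6 and 2.1. A weak spring opens it: let go when flat but untucked it rises again, and the fingers need 1 to 2 N to hold it down; tucked, it rises against the lip's underside and rests at about 0.05.
- flap_slide (a joint): How far the slotted hinge pin, and the flap with it, has been slid towards the lip, m: 0 to 0.022 (stop). It slides with about 3 N of friction and stays where it is left; it starts between 0 and 0.003. At 0 the lying flap's edge is 8 mm short of the lip, at 0.022 it is 14 mm beneath it. If it is slid forward before it lies flat, the edge lands on top of the lip.
- mug_1: White mug, 92 x 132 x 105 mm, loose bystander, to be left alone; origin under its middle.
- jar_2: Small glass jar with a white lid, 65 mm across, 103 mm high, loose bystander, to be left alone; origin under its middle.
- teaspoon_1: Teaspoon, 130 x 27 x 11 mm, lying loose, to be left alone; origin under its middle.
- tape_1: Roll of brown tape, 93 mm across, 48 mm high, loose bystander, to be left alone; origin under its middle.
- hinge_pin (a point): Middle of the flap's steel hinge pin, which lies along the box's own y, 53.5 mm above the worktop, at own x = -66 mm plus the value of flap_slide.

How it is judged:
By the outcome, as a careful person would: the job done as asked, in the order asked, and still so for the second after the job is handed in, with the robot touching nothing.
It also fails if it takes over 40 s, if anything falls off the work surface, if the arm or the gripper's body presses on something with over 40 N, if the wrist force passes 120 N, or if a joint passes its speed limit or range.

### The arm

A 6-joint arm with a two-finger parallel gripper is mounted at the origin on a cart in front of the work surface, level with it; the furniture and walls round the work are solid. World frame = base frame: x ahead of the robot, y to its left, z up, the work surface at z = 0. Lengths are in mm, angles in rad, forces in N, time in s.
With the tool pointing down it reaches from about 350 to 775 mm from the base axis. Payload 7.3 kg.
Tool frame: the origin (TCP) lies between the finger pads; the fingertips stand 14 mm ahead of it and the grasp point (between the pads) lies 5 mm behind it; y points along the fingers, z is the direction in which the jaws open and shut, and the axes are right-handed (so a half turn about y gives the same grasp; the last joint's range is limited). The gripper opens to 92 mm and grips with 3 to 60 N. Pads are 19 mm wide; open, the fingers measure 130 mm over their backs; the gripper's body (75 mm by 190 mm) begins 47 mm behind the grasp point.
Start: joints at [-1.493, 0.342, 1.524, -0, 1.275, -0.146], TCP at [116.538, -511.923, 216.041] pointing down, gripper open.
Joint ranges: [-2.53, 2.53], [-0.77, 2.02], [0.04, 2.7], [-1, 4.14], [0.28, 2.66], [-3.11, 3.11]. Speed limits (rad/s): [2.57, 2.57, 3.14, 3.14, 3.14, 3.14].

### API

Orientations are given as [roll, pitch, yaw] about the fixed x, y, z axes, in that order (R = Rz(yaw) Ry(pitch) Rx(roll)).
In Python, from plant import bot, vision, order gives the robot as it stands.
- The arm moves only by the tool apply_moves, never from a script. Its argument "rows" is a list of rows, each a list of 3 entries, a list of its own where there are three numbers: the shift along the tool's x, y, z in cm, then the turn about the tool's y in rad, then the finger opening in cm, from 0 to 9.18. A call has 1 to 5 rows; each row is the pose to reach, as a shift and turn from the pose measured when the call began, along the tool's axes at that moment; what a row does not reach only later rows make up. A row lasts 1/8 s, in which the tool goes at most 62.5 mm and 10.7 degrees, less where a joint would pass 70% of its speed; a pose out of reach is approached as far as the arm can. A call with a gripper value outside its range is refused whole. The fingers move at their own pace and stop on an object; the grip force is fixed at half the most. Time passes only in rows, so rows that repeat a pose let the fingers close. It gives the time, the measured TCP pose, the force and the opening at its end, in the units of the state.
- bot.get_obs(): the state, without advancing time (a new reading comes with each control period).
- vision.capture(name): name is "scene" or "top" or "wrist"; returns the picture (384x512x3 uint8, red, green, blue); there is no depth.
- vision.camera_info(name): a dict with "mtx" (3x3 intrinsics, pixels), "distortion" ([k1, k2, p1, p2, k3] as OpenCV has them; the pictures are not rectified), "rvec" (rotation vector, rad) and "tvec" (3), from world to camera coordinates, as OpenCV has them. Camera axes: x right, y down, z forward; pixel columns grow to the right and rows downward; lengths in mm; the calibration is good to about 2 mm. A picture is of the moment at which its call begins: read the wrist's pose just before it. camera_info takes no time and is no camera call; for the wrist camera it gives the pose at the moment of the call.
- order.close_job(): hands the job in, once; it reports no verdict.
The state is a dict: "time": time; "joint_positions": joint angles; "dq": joint speeds; "tau": joint torques, N m; "tool_pos": TCP position; "tcp_rot": TCP orientation; "contact_force": force on the tool from outside, world axes, zero at the start; "moment": the same for the moment, N m; "grip_width": finger opening in mm.
Only numpy, scipy, OpenCV 4.12 (cv2) and the standard library are available. Lean on these libraries where they do the work, as an engineer would, in place of code of your own. Each camera call takes 0.05 s, during which the arm holds its last target.

## Working session

There is one attempt and no reset: what is moved stays moved. The work goes in short steps, Python scripts to look and compute and a tool call to move; the robot and the scene stay as the last step left them, time stands still between calls to the robot, and variables do not carry over. Pictures are saved under pics/ and viewed, and the job is handed in when it is done.

Besides the shell and the picture viewer there is one more tool, called as name([rows], argument=value, ...), one row to a line, values as JSON. apply_moves: Moves the arm, as the interface text tells. Its arguments: {"type":"object","properties":{"rows":{"type":"array","items":{"type":"array"}}},"required":["rows"]}

```bash
ls; mkdir -p pics
python3 - <<'E'
from plant import bot, vision, order
import cv2
o=bot.get_obs(); print(o)
for n in ("scene","top","wrist"):
    im=vision.capture(n); cv2.imwrite(f"pics/{n}0.png",im[:,:,::-1])
    c=vision.camera_info(n); print(n,c)
E
```

```text
pics
{'time': 0.0, 'joint_positions': array([-1.49299529e+00,  3.42726300e-01,  1.52498736e+00,  9.88812241e-06,
        1.27536129e+00, -1.45996870e-01]), 'dq': array([ 0.00091928, -0.00230029, -0.00054758, -0.00127991,  0.00111571,
       -0.00116165]), 'tau': array([ 1.43418401e-03, -4.31243527e+01, -2.44214058e+01,  7.17248465e-02,
        5.59552631e-02, -1.12415837e-04]), 'tool_pos': array([ 116.51073751, -511.50113711,  215.35344991]), 'tcp_rot': array([-1.57226148e+00,  2.24997759e-04, -2.91779780e+00]), 'contact_force': array([-0.54482914, -0.15235608, -0.0168004 ]), 'moment': array([-0.03922357, -0.02792887, -0.03077585]), 'grip_width': 91.93375995501472}
scene {'mtx': array([[388.63026608,   0.        , 266.84144216],
       [  0.        , 388.63026608, 191.15008622],
       [  0.        ,   0.        ,   1.        ]]), 'distortion': array([-0.04865628,  0.        ,  0.        ,  0.        ,  0.        ]), 'rvec': array([ 0.99768422, -2.15460313,  1.30268542]), 'tvec': array([355.25812288, 232.88490429, 729.44716529])}
top {'mtx': array([[421.46467092,   0.        , 252.20706329],
       [  0.        , 421.46467092, 193.95352552],
       [  0.        ,   0.        ,   1.        ]]), 'distortion': array([0.03788063, 0.        , 0.        , 0.        , 0.        ]), 'rvec': array([ 2.13606802, -2.10910645,  0.19404883]), 'tvec': array([  18.06167362,  514.25040512, 1196.934075  ])}
wrist {'mtx': array([[288.08881377,   0.        , 254.37868586],
       [  0.        , 288.08881377, 194.80816886],
       [  0.        ,   0.        ,   1.        ]]), 'distortion': array([-0.07127901,  0.        ,  0.        ,  0.        ,  0.        ]), 'rvec': array([-2.25994787,  1.80137037,  0.28125305]), 'tvec': array([-523.61189455,  -37.98926809,  392.65840635])}
```

View pics/scene0.png

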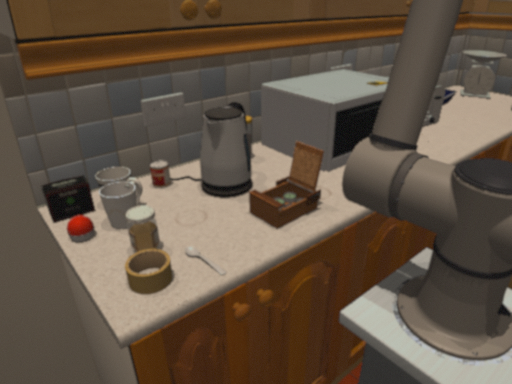

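View pics/top0.png

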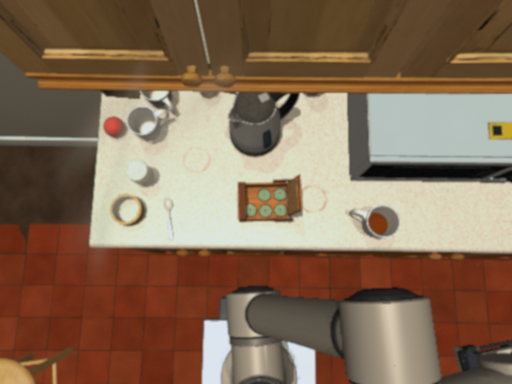

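View pics/wrist0.png

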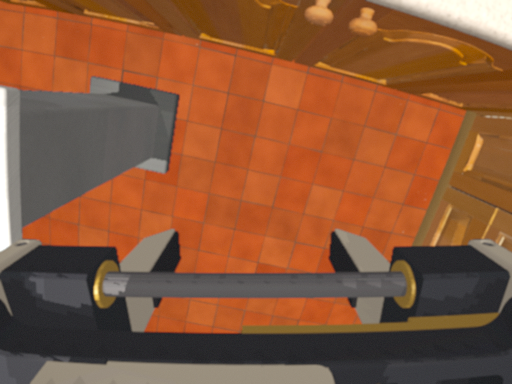

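The box's lip end is at the left in the top view, and the flap stands at the right near (295,195). I'll zoom in on both views.

```bash
cat > h.py <<'E'
import numpy as np, cv2
from plant import bot, vision, order
def cam(n):
    c=vision.camera_info(n); R=cv2.Rodrigues(c['rvec'])[0]; return c['mtx'],c['distortion'],R,np.array(c['tvec'])
def ray(n,px,C=None):
    K,d,R,t=C or cam(n); u=cv2.undistortPoints(np.array([[px]],float),K,d)[0,0]
    return -R.T@t, R.T@np.array([u[0],u[1],1.])
def onz(n,px,z,C=None):
    o,v=ray(n,px,C); return o+v*(z-o[2])/v[2]
def proj(n,P,C=None):
    K,d,R,t=C or cam(n); return cv2.projectPoints(np.array(P,float).reshape(-1,3),cv2.Rodrigues(R)[0],t,K,d)[0][:,0]
E
python3 - <<'E'
from h import *
a=cv2.imread('pics/top0.png')[165:235,225:335]; cv2.imwrite('pics/t1.png',cv2.resize(a,None,fx=7,fy=7,interpolation=cv2.INTER_CUBIC))
a=cv2.imread('pics/scene0.png')[135:235,235:335]; cv2.imwrite('pics/s1.png',cv2.resize(a,None,fx=6,fy=6,interpolation=cv2.INTER_CUBIC))
for p in [(239,182),(239,221),(301,177),(301,220)]: print(p,onz('top',p,60))
print(onz('top',(357,215),30),onz('top',(380,222),100))
E
```

```text
(239, 182) [546.97358172  63.82374878  60.        ]
(239, 221) [431.7280531   61.66584856  60.        ]
(301, 177) [ 564.28274878 -118.45011734   60.        ]
(301, 220) [ 436.93118997 -117.36249023   60.        ]
[ 457.82975896 -286.33132041   30.        ] [ 429.2820229  -332.04570631  100.        ]
```

View pics/t1.png

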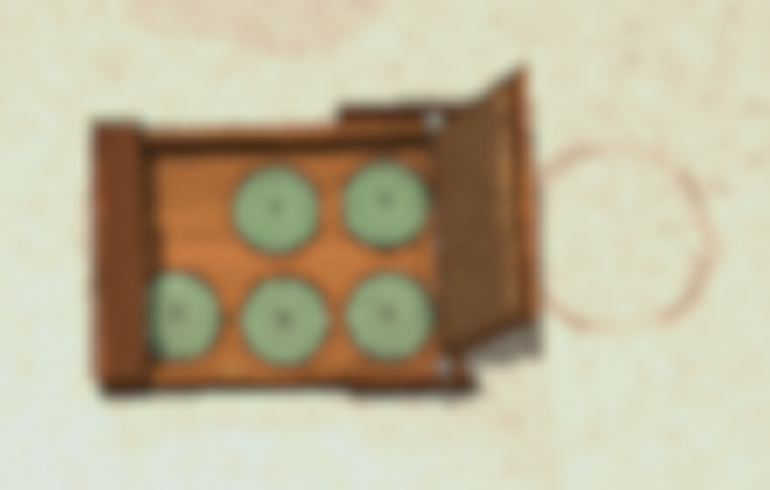

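View pics/s1.png

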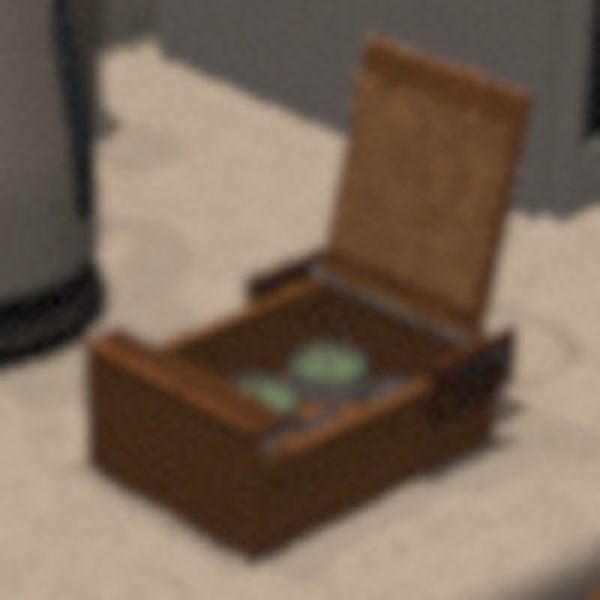

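Run:
```python
from h import *
T=cam('top');S=cam('scene')
t=lambda u,v:((u+.5)/7-.5+225,(v+.5)/7-.5+165)
s=lambda u,v:((u+.5)/6-.5+235,(v+.5)/6-.5+135)
print('camtop',-T[2].T@T[3],'scene',-S[2].T@S[3])
for n,p,z in [('lipA',(95,122),67),('lipB',(100,385),67),('lipinA',(143,125),67),('lipinB',(150,385),67),('cheekfarleft',(340,105),62),('cheeknear right',(474,388),62),('cheeknear left',(352,388),62)]:
    print(n,onz('top',t(*p),z,T).round(1))
for n,p,z in [('lip farL',(92,345),67),('lip near',(258,442),67),('lipinnerfar',(122,330),67),('cheekR',(512,335),62),('cheeknear left',(430,378),62)]:
    print('s',n,onz('scene',s(*p),z,S).round(1))
def tri(a,b):
    o,v=ray('top',t(*a),T);q,w=ray('scene',s(*b),S)
    k=np.linalg.lstsq(np.c_[v,-w],q-o,rcond=None)[0]; A=o+k[0]*v;B=q+k[1]*w; return ((A+B)/2).round(1),np.linalg.norm(A-B).round(1)
print(tri((522,68),(370,38)),tri((538,345),(530,100)))
```

```text
camtop [ 284.29263172   19.06096943 1271.31635013] scene [-176.62178638  620.19197202  544.70500446]
lipA [545.4  66.1  67. ]
lipB [435.   61.9  67. ]
lipinA [544.4  46.   67. ]
lipinB [435.3  41.4  67. ]
cheekfarleft [555.1 -36.4  62. ]
cheeknear right [436.3 -92.   62. ]
cheeknear left [435.7 -41.8  62. ]
s lip farL [536.6  68.2  67. ]
s lip near [427.2  68.6  67. ]
s lipinnerfar [539.2  49.2  67. ]
s cheekR [431.  -87.1  62. ]
s cheeknear left [426.5 -30.3  62. ]
(array([ 545.9, -102.6,  166.1]), np.float64(3.5)) (array([ 442.2, -104.8,  166.3]), np.float64(5.9))
```

```bash
cat >> h.py <<'E'
from scipy.spatial.transform import Rotation as Ro
def to(P,yaw=None):
    o=bot.get_obs(); R=Ro.from_euler('xyz',o['tcp_rot']).as_matrix()
    s=R.T@(np.array(P,float)-o['tool_pos'])/10
    dy=0 if yaw is None else -((yaw-o['tcp_rot'][2]+np.pi)%(2*np.pi)-np.pi)
    print('shift cm',s.round(2),'turn',round(dy,3)); return s
E
python3 - <<'E'
from h import *
to((300,-340,230),-2.2); to((493,-150,220),-1.532)
print(onz('top',(350,180),150),onz('top',(365,163),250))
E
```

```text
shift cm [-21.7   -1.43 -12.66] turn -0.718
shift cm [-44.74  -0.41 -26.9 ] turn -1.386
[ 536.70068753 -241.04989202  150.        ] [ 558.00425852 -256.29204375  250.        ]
```

apply_moves([
  [[-6,-0.3,-4],-0.17,0],
  [[-12,-0.5,-8],-0.34,0],
  [[-17,-0.7,-13],-0.5,0],
  [[-20,-1,-18],-0.67,0],
  [[-23,-1,-23],-0.84,0],
])

```text
time: 0.78
tool_pos: [284.2, -251.7, 225.5]
tcp_rot: [-1.571, 0.001, -2.072]
contact_force: [1.3, -0.0, -0.2]
grip_width: 46.4
```

Run:
```python
from h import *
o=bot.get_obs();print(o['time'],o['tool_pos'],o['tcp_rot'],o['grip_width'],o['contact_force'])
to((400,-150,220),-1.532); to((493,-150,220),-1.532)
```

```text
0.775 [ 284.19120312 -251.66806935  225.54793513] [-1.57110514e+00  1.14970674e-03 -2.07237886e+00] 46.41697594069291 [ 1.28019246 -0.03832376 -0.20303021]
shift cm [-14.48   0.57   5.27] turn -0.54
shift cm [-18.95   0.57  13.42] turn -0.54
```

apply_moves([
  [[-5,0.2,1.7],-0.17,0],
  [[-10,0.4,3.6],-0.34,0],
  [[-15,0.5,6],-0.5,0],
  [[-17,0.6,10],-0.54,0],
  [[-18.9,0.6,13.4],-0.54,0],
])

```text
time: 1.4
tool_pos: [494.0, -149.6, 219.4]
tcp_rot: [-1.571, 0.001, -1.53]
contact_force: [-0.2, 0.3, 0.1]
grip_width: 1.0
```

Run:
```python
from h import *
for n in ("scene","top","wrist"):
    W=cam(n); im=vision.capture(n)[:,:,::-1]; cv2.imwrite(f"pics/{n}2.png",im)
    np.savez(f'pics/{n}2.npz',K=W[0],d=W[1],R=W[2],t=W[3])
o=bot.get_obs();print(o['time'],o['tool_pos'],o['tcp_rot'],o['grip_width'],o['contact_force'])
a=cv2.imread('pics/top2.png')[165:235,225:335];A=cv2.resize(a,None,fx=5,fy=5,interpolation=cv2.INTER_CUBIC)
cv2.imwrite('pics/t2.png',A)
```

```text
1.55 [ 493.26940409 -150.00979356  218.78888503] [-1.57176311  0.00178243 -1.53094021] 0.733907699820601 [ 0.12385794 -0.30922006 -0.16234648]
```

View pics/wrist2.png

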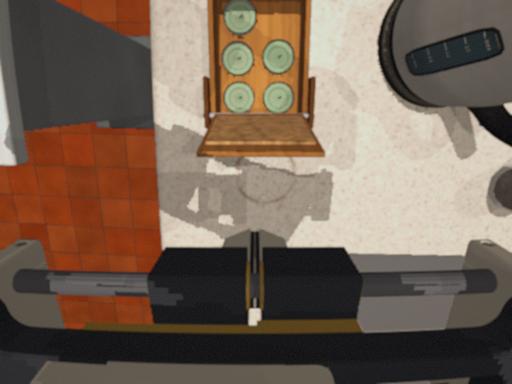

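View pics/scene2.png

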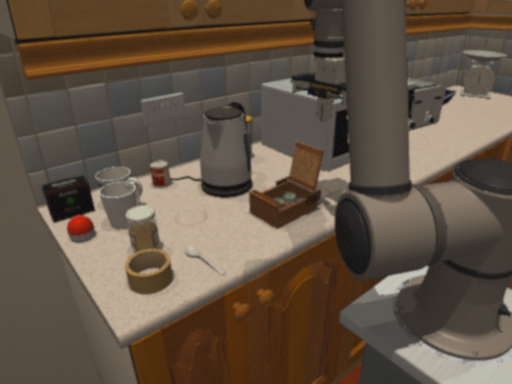

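Wrist view: box with its flap, free edge from (198,155) to (325,155), cheeks' inner ends near (207,115) and (313,115). The fingers are closed at column 254. I'll turn these into positions.

Run:
```python
from h import *
f=np.load('pics/wrist2.npz');W=(f['K'],f['d'],f['R'],f['t']);T=cam('top')
print('cam',-W[2].T@W[3])
a=cv2.imread('pics/wrist2.png')[0:170,180:340];cv2.imwrite('pics/w2.png',cv2.resize(a,None,fx=4.5,fy=3.5,interpolation=cv2.INTER_CUBIC))
for n,p,z in [('edgeL',(198,155),166),('edgeR',(325,155),166),('cheekL top',(204,78),62),('cheekR top',(314,78),62)]: print(n,onz('',p,z,W).round(1))
def tri(a,b):
    o,v=ray('',a,T);q,w=ray('',b,W)
    k=np.linalg.lstsq(np.c_[v,-w],q-o,rcond=None)[0]; A=o+k[0]*v;B=q+k[1]*w; return ((A+B)/2).round(1),np.linalg.norm(A-B).round(1)
t=lambda u,v:((u+.5)/7-.5+225,(v+.5)/7-.5+165)
print(tri(t(525,68),(325,156)),tri(t(540,345),(198,155)))
```

```text
cam [492.19938356 -67.68554301 387.93809305]
edgeL [ 450.1 -106.7  166. ]
edgeR [ 548.8 -102.6  166. ]
cheekL top [437.7 -41.8  62. ]
cheekR top [554.8 -36.9  62. ]
(array([542.4, -99.9, 188.8]), np.float64(1.3)) (array([ 444.3, -111.5,  135.8]), np.float64(1.1))
```

View pics/w2.png

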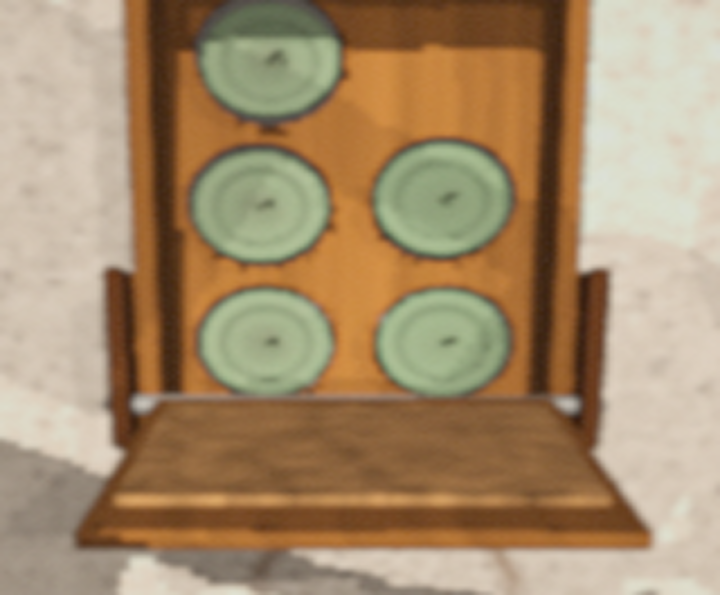

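apply_moves([
  [[0.5,4,0.7],0,0],
  [[0.5,8.2,0.7],0,0],
  [[0.3,8.4,0.7],0,0],
])

```text
time: 1.92
tool_pos: [497.4, -151.8, 132.5]
tcp_rot: [-1.578, 0.005, -1.532]
contact_force: [1.3, 0.1, -1.0]
grip_width: 0.4
```

```bash
cat >> h.py <<'E'
PIN=np.array([497.8,-82.4]);U=np.array([-.042,.999])
def st():
    o=bot.get_obs(); d=o['tool_pos'][:2]-PIN
    print('t',round(o['time'],2),'fx',(d@U+9.5).round(1),'lat',(d@[U[1],-U[0]]).round(1),'fz',(o['tool_pos'][2]-14-53.5).round(1),'F',o['contact_force'].round(1),'rot',o['tcp_rot'].round(3),'tcp',o['tool_pos'].round(1))
def snap(tag,n='scene',box=None,f=1):
    im=vision.capture(n)[:,:,::-1]
    if box: a,b,c,d=box; im=im[c:d,a:b]
    cv2.imwrite(f'pics/{tag}.png',cv2.resize(im,None,fx=f,fy=f,interpolation=cv2.INTER_CUBIC))
E
python3 - <<'E'
from h import *
st(); snap('s3','scene',(235,345,125,235),5); st()
E
```

```text
t 1.93 fx -59.9 lat -3.3 fz 65.0 F [ 1.3  0.1 -1. ] rot [-1.578  0.005 -1.532] tcp [ 497.4 -151.8  132.5]
t 1.98 fx -60.2 lat -1.9 fz 66.8 F [0.2 0.4 0.8] rot [-1.575  0.003 -1.531] tcp [ 498.8 -152.1  134.3]
```

View pics/s3.png

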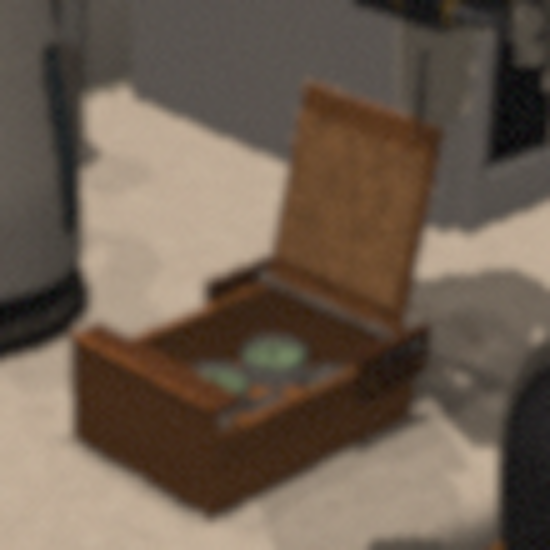

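The view shows the fingers behind the flap, not touching yet. Now I push.

apply_moves([
  [[-1.5,0,0],0,0],
  [[-2.8,0,0],0,0],
  [[-3.8,0,0],0,0],
  [[-4.8,0,0],0,0],
  [[-5.6,0.1,0],0,0],
])

```text
time: 2.6
tool_pos: [496.8, -95.5, 133.8]
tcp_rot: [-1.574, 0.003, -1.531]
contact_force: [0.1, -0.6, 1.4]
grip_width: 0.3
```

Run:
```python
from h import *
st(); snap('s4','scene',(235,345,125,235),5);st()
```

```text
t 2.6 fx -3.5 lat -1.6 fz 66.3 F [ 0.1 -0.6  1.4] rot [-1.574  0.003 -1.531] tcp [496.8 -95.5 133.8]
t 2.65 fx -2.8 lat -1.8 fz 66.0 F [ 0.4  1.  -0.1] rot [-1.575  0.004 -1.531] tcp [496.5 -94.7 133.5]
```

View pics/s4.png

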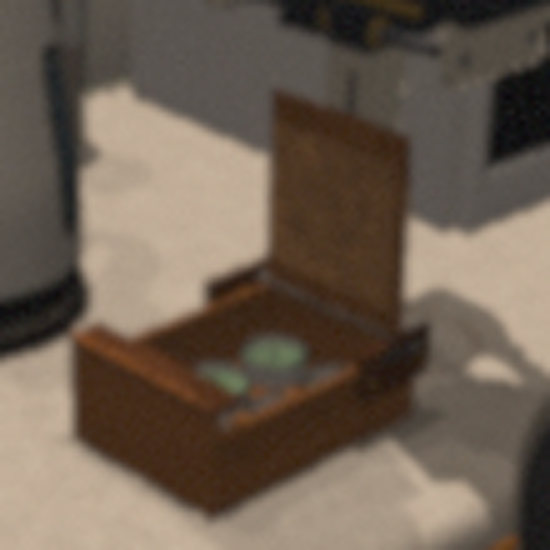

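The flap is upright and its hinge has not moved. I carry on along the arc.

apply_moves([
  [[-0.7,0.2,0],0,0],
  [[-1.3,0.6,0],0,0],
  [[-1.9,0.9,0],0,0],
  [[-2.5,1.1,0],0,0],
  [[-3.1,1.3,0],0,0],
])

```text
time: 3.28
tool_pos: [495.1, -63.3, 120.4]
tcp_rot: [-1.575, 0.004, -1.531]
contact_force: [0.4, -0.4, 0.8]
grip_width: 0.2
```

Run:
```python
from h import *
st(); snap('s5','scene',(235,345,125,235),5);st()
```

```text
t 3.27 fx 28.7 lat -1.9 fz 52.9 F [ 0.4 -0.4  0.8] rot [-1.575  0.004 -1.531] tcp [495.1 -63.3 120.4]
t 3.33 fx 29.4 lat -2.1 fz 52.7 F [-0.4  1.1  0.2] rot [-1.575  0.004 -1.531] tcp [494.9 -62.6 120.2]
```

View pics/s5.png

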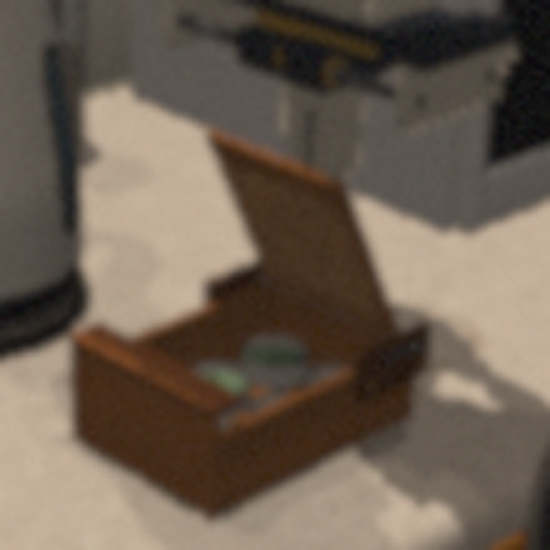

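apply_moves([
  [[-0.7,0.5,0],0,0],
  [[-1.4,1.2,0],0,0],
  [[-1.8,1.9,0],0,0],
  [[-2.0,2.5,0],0,0],
  [[-2.2,3.1,0],0,0],
])

```text
time: 3.95
tool_pos: [493.8, -40.5, 88.7]
tcp_rot: [-1.576, 0.004, -1.531]
contact_force: [0.1, -0.5, 1.4]
grip_width: 0.4
```

Run:
```python
from h import *
st(); snap('s6','scene',(235,345,125,235),5);st(); snap('w6','wrist'); snap('t6','top',(225,335,165,235),6)
```

```text
t 3.95 fx 51.6 lat -2.2 fz 21.2 F [ 0.1 -0.5  1.4] rot [-1.576  0.004 -1.531] tcp [493.8 -40.5  88.7]
t 4.0 fx 51.9 lat -2.6 fz 20.6 F [-0.2 -0.1 -0.3] rot [-1.577  0.005 -1.531] tcp [493.4 -40.2  88.1]
```

View pics/s6.png

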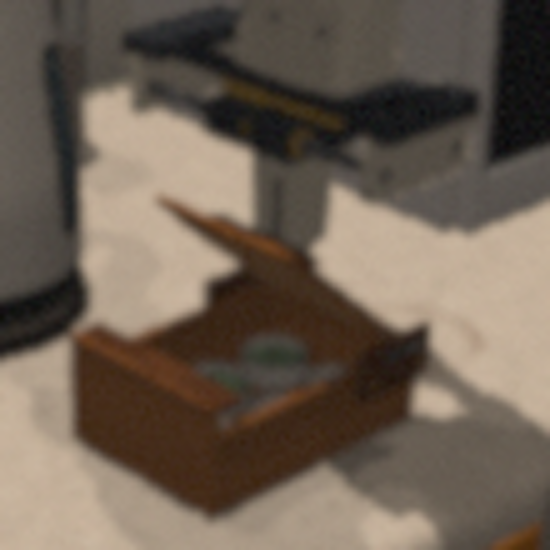

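View pics/w6.png

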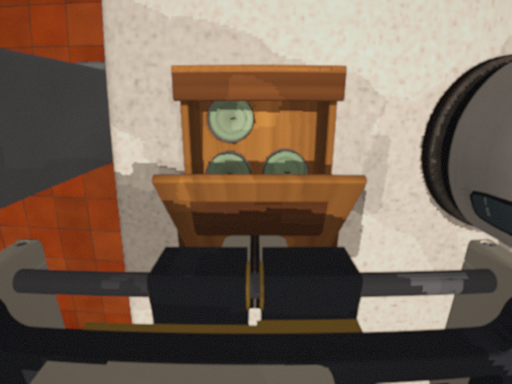

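View pics/t6.png

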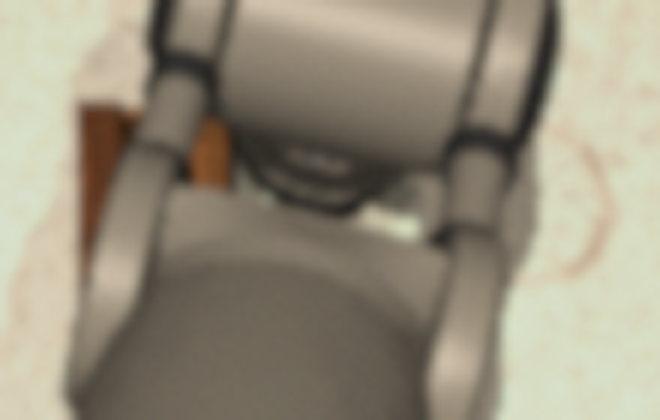

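Run:
```python
from h import *
W=cam('wrist');st()
print('cam',-W[2].T@W[3])
for z in (95,105,115,120,125):
    a,b=onz('',(154,176),z,W),onz('',(365,176),z,W); m=(a+b)/2; print(z,np.linalg.norm(a-b).round(1),((m[:2]-PIN)@U).round(1), m.round(1))
for p in [(172,67),(346,67),(174,100),(344,100)]: q=onz('',p,67,W);print(p,q.round(1),((q[:2]-PIN)@U-66).round(1))
```

```text
t 4.1 fx 51.6 lat -2.4 fz 21.4 F [-0.9 -1.1  1.1] rot [-1.576  0.005 -1.531] tcp [493.6 -40.5  88.9]
cam [491.69346231  41.37398857 258.2363276 ]
95 123.9 84.8 [495.3   2.4  95. ]
105 116.3 87.2 [495.1   4.8 105. ]
115 108.7 89.6 [494.9   7.2 115. ]
120 104.9 90.8 [494.8   8.4 120. ]
125 101.1 92.0 [494.7   9.5 125. ]
(172, 67) [438.4  63.1  67. ] 81.9
(346, 67) [546.6  67.6  67. ] 81.8
(174, 100) [439.1  43.3  67. ] 62.0
(344, 100) [547.6  47.8  67. ] 61.9
```

Run:
```python
from h import *
V=np.array([-U[1],U[0]])  # own y
for th in (20,30,38):
  c,s=np.cos(np.radians(th)),np.sin(np.radians(th))
  for n in('scene','wrist'):
    L=[]
    for r in (117,75):
      for y in (50,-50):
        q=PIN+U*(r*c-2.5*s)+V*y; L.append([q[0],q[1],53.5+r*s+2.5*c])
    p=proj(n,L); 
    if n=='scene': p=(p-[235,125])*5
    print(th,n,p.round(0).tolist())
# fingertip corners
o=bot.get_obs(); R=Ro.from_euler('xyz',o['tcp_rot']).as_matrix()
L=[o['tool_pos']+R@np.array(v) for v in [(-9.5,14,-19),(-9.5,14,19),(-9.5,-30,-19),(-9.5,-30,19)]]
print('tip',((proj('scene',L)-[235,125])*5).round(0).tolist()); print(proj('wrist',L).round(0).tolist())
```

```text
20 scene [[258.0, 325.0], [124.0, 261.0], [312.0, 326.0], [178.0, 263.0]]
20 wrist [[168.0, 134.0], [347.0, 134.0], [180.0, 194.0], [335.0, 194.0]]
30 scene [[272.0, 287.0], [137.0, 225.0], [320.0, 302.0], [186.0, 241.0]]
30 wrist [[159.0, 156.0], [356.0, 156.0], [176.0, 209.0], [339.0, 209.0]]
38 scene [[286.0, 257.0], [150.0, 197.0], [329.0, 284.0], [194.0, 224.0]]
38 wrist [[152.0, 180.0], [364.0, 180.0], [173.0, 223.0], [342.0, 224.0]]
tip [[295.0, 308.0], [244.0, 284.0], [298.0, 232.0], [246.0, 210.0]]
[[226.0, 216.0], [282.0, 216.0], [218.0, 247.0], [289.0, 247.0]]
```

Run:
```python
import cv2
a=cv2.imread('pics/w6.png')[150:340,130:390];cv2.imwrite('pics/w6z.png',cv2.resize(a,None,fx=3,fy=3,interpolation=cv2.INTER_CUBIC))
```

```text
(no output)
```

View pics/w6z.png

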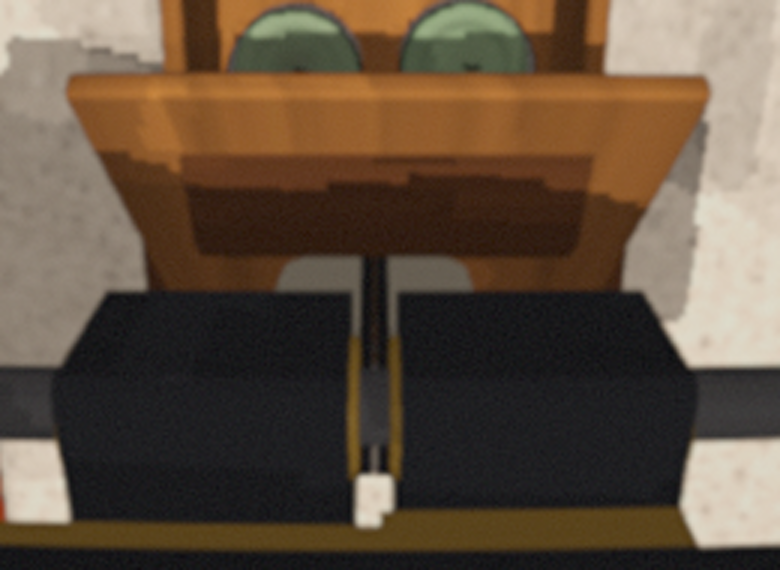

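Run:
```python
from h import *
o=bot.get_obs(); R=Ro.from_euler('xyz',o['tcp_rot']).as_matrix()
for z in (0,19,46,65):
 for x in(-9.5,0,9.5):
  print(z,x,[(y,proj('wrist',o['tool_pos']+R@np.array((x,y,z)))[0].round(0).tolist()) for y in (14,5,-5,-15)])
im=cv2.imread('pics/wrist0.png')[200:340,80:440];cv2.imwrite('pics/w0z.png',cv2.resize(im,None,fx=2.2,fy=2.2,interpolation=cv2.INTER_CUBIC))
im=cv2.imread('pics/wrist2.png')[200:340,180:340];cv2.imwrite('pics/w2z.png',cv2.resize(im,None,fx=4,fy=4,interpolation=cv2.INTER_CUBIC))
```

```text
0 -9.5 [(14, [254.0, 216.0]), (5, [254.0, 221.0]), (-5, [254.0, 228.0]), (-15, [254.0, 235.0])]
0 0 [(14, [254.0, 229.0]), (5, [254.0, 235.0]), (-5, [254.0, 242.0]), (-15, [254.0, 249.0])]
0 9.5 [(14, [254.0, 241.0]), (5, [254.0, 247.0]), (-5, [254.0, 255.0]), (-15, [254.0, 263.0])]
19 -9.5 [(14, [282.0, 216.0]), (5, [283.0, 221.0]), (-5, [284.0, 228.0]), (-15, [286.0, 235.0])]
19 0 [(14, [281.0, 229.0]), (5, [282.0, 235.0]), (-5, [284.0, 241.0]), (-15, [285.0, 249.0])]
19 9.5 [(14, [281.0, 241.0]), (5, [282.0, 247.0]), (-5, [283.0, 255.0]), (-15, [285.0, 263.0])]
46 -9.5 [(14, [321.0, 216.0]), (5, [324.0, 221.0]), (-5, [327.0, 228.0]), (-15, [332.0, 234.0])]
46 0 [(14, [320.0, 229.0]), (5, [323.0, 235.0]), (-5, [326.0, 241.0]), (-15, [330.0, 249.0])]
46 9.5 [(14, [319.0, 241.0]), (5, [322.0, 247.0]), (-5, [325.0, 255.0]), (-15, [329.0, 263.0])]
65 -9.5 [(14, [348.0, 216.0]), (5, [352.0, 221.0]), (-5, [358.0, 227.0]), (-15, [363.0, 234.0])]
65 0 [(14, [347.0, 229.0]), (5, [351.0, 234.0]), (-5, [356.0, 241.0]), (-15, [361.0, 249.0])]
65 9.5 [(14, [345.0, 241.0]), (5, [349.0, 247.0]), (-5, [354.0, 254.0]), (-15, [359.0, 262.0])]
```

View pics/w0z.png

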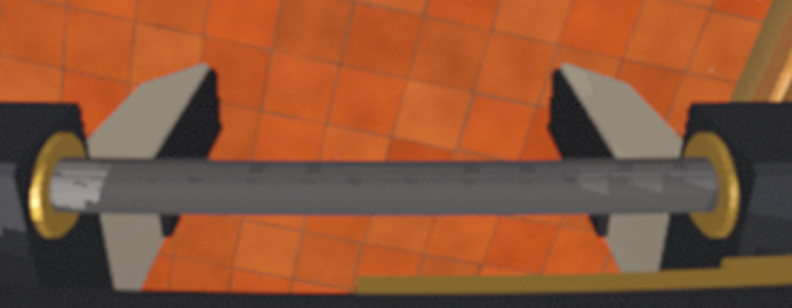

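View pics/w2z.png

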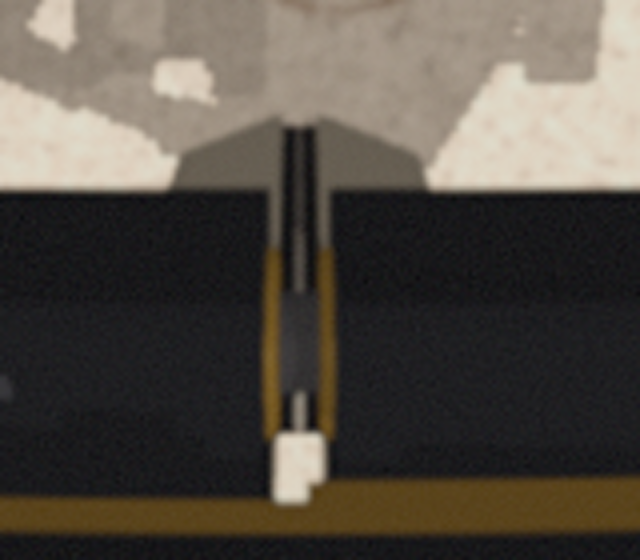

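Run:
```python
from h import *
R=Ro.from_euler('xyz',[-1.5717,.0018,-1.531]).as_matrix();P=np.array([493.3,-150,218.8])
L=[P+R@np.array(v,float) for v in [(0,14,-5),(0,14,5),(0,-8,0),(0,-52,0)]]
p=proj('scene',L);print(p.round(1).tolist(),((p-[290,60])*8).round().tolist())
im=cv2.imread('pics/scene2.png')[60:130,290:380];cv2.imwrite('pics/s2z.png',cv2.resize(im,None,fx=8,fy=8,interpolation=cv2.INTER_CUBIC))
V=np.array([-U[1],U[0]])
for th in (60,70,80,90):
  c,s=np.cos(np.radians(th)),np.sin(np.radians(th))
  L=[[*(PIN+U*(117*c-2.5*s)+V*y),53.5+117*s+2.5*c] for y in (50,-50)]
  print(th,((proj('scene',L)-[235,125])*5).round().tolist())
```

```text
[[323.6, 129.1], [320.8, 128.3], [322.8, 120.9], [323.9, 104.7]] [[269.0, 553.0], [246.0, 546.0], [262.0, 487.0], [271.0, 358.0]]
60 [[336.0, 186.0], [197.0, 130.0]]
70 [[361.0, 161.0], [223.0, 107.0]]
80 [[388.0, 142.0], [249.0, 90.0]]
90 [[414.0, 129.0], [275.0, 79.0]]
```

View pics/s2z.png

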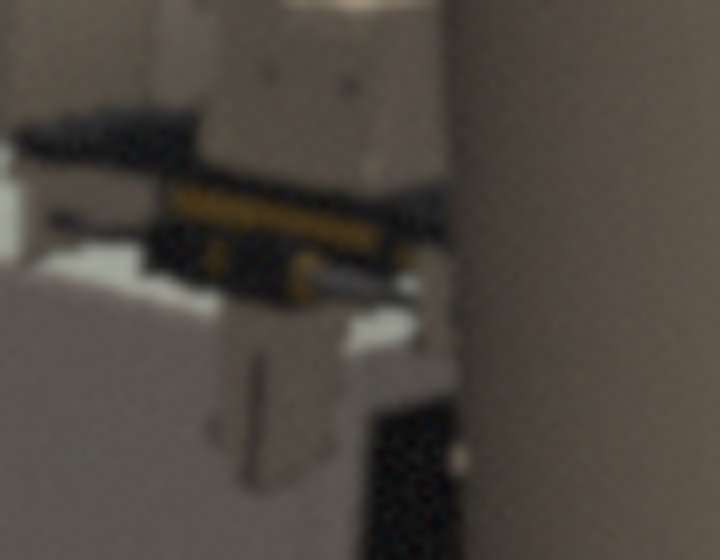

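The views agree on a flap angle of about 38°. They also show the visible fingertips about 22 mm higher than "14 mm ahead of the TCP" would put them: in the scene zoom the tip is at row 490, against a predicted 550. The contact geometry fits this too. I'll use the measured tip height from here on.

apply_moves([
  [[0,0.5,0],0,0],
  [[-0.1,1.0,0],0,0],
  [[-0.3,1.6,0],0,0],
  [[-0.5,2.2,0],0,0],
  [[-0.6,2.6,0],0,0],
])

```text
time: 4.72
tool_pos: [493.2, -34.1, 62.4]
tcp_rot: [-1.576, 0.005, -1.531]
contact_force: [-0.1, 0.3, 1.9]
grip_width: 0.4
```

Run:
```python
from h import *
st(); snap('s7','scene',(235,345,125,235),5); snap('w7','wrist'); st()
V=np.array([-U[1],U[0]])
for th in (0,5,10,15,20):
  c,s=np.cos(np.radians(th)),np.sin(np.radians(th))
  L=[[*(PIN+U*(117*c-2.5*s)+V*y),53.5+117*s+2.5*c] for y in (50,-50)]
  print(th,((proj('scene',L)-[235,125])*5).round().tolist(),proj('wrist',L).round().tolist())
```

```text
t 4.72 fx 57.9 lat -2.6 fz -5.1 F [-0.1  0.3  1.9] rot [-1.576  0.005 -1.531] tcp [493.2 -34.1  62.4]
t 4.83 fx 57.9 lat -2.8 fz -5.1 F [-0.4  1.1  0.9] rot [-1.577  0.005 -1.531] tcp [493.  -34.1  62.4]
0 [[245.0, 400.0], [114.0, 332.0]] [[175.0, 129.0], [341.0, 129.0]]
5 [[247.0, 382.0], [115.0, 314.0]] [[171.0, 132.0], [346.0, 132.0]]
10 [[249.0, 363.0], [117.0, 297.0]] [[165.0, 136.0], [352.0, 137.0]]
15 [[253.0, 344.0], [120.0, 279.0]] [[160.0, 143.0], [357.0, 143.0]]
20 [[258.0, 325.0], [124.0, 261.0]] [[154.0, 153.0], [364.0, 153.0]]
```

View pics/s7.png

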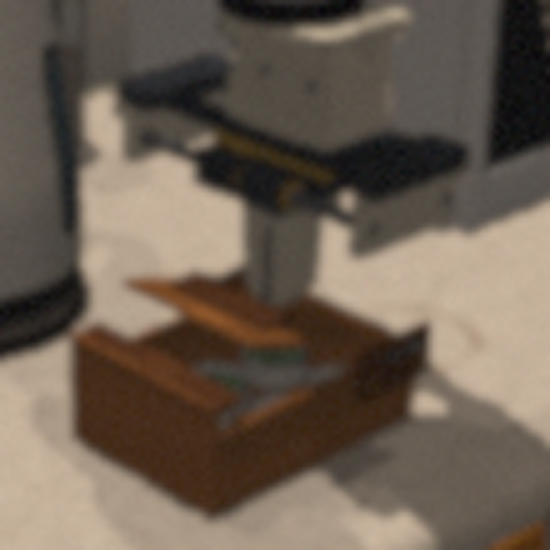

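View pics/w7.png

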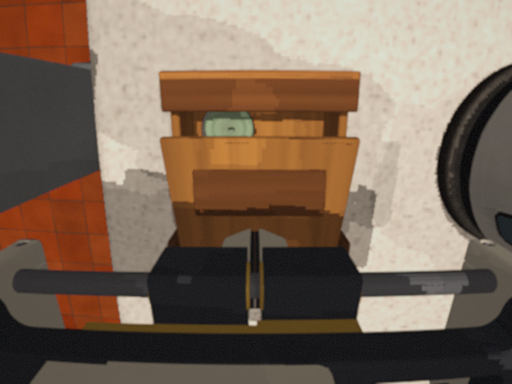

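Flap at about 13–14°, clear of the lip (wrist view: free edge at row 138, lip inner edge at row 110), with the finger on the plain area behind the ledge (ledge foot at row 210). I press it flat now.

apply_moves([
  [[0,0.5,0],0,0],
  [[-0.1,1.0,0],0,0],
  [[-0.2,1.4,0],0,0],
  [[-0.2,1.5,0],0,0],
])

```text
time: 5.32
tool_pos: [492.8, -32.1, 47.1]
tcp_rot: [-1.577, 0.005, -1.53]
contact_force: [1.1, -0.0, 2.4]
grip_width: 0.4
```

Run:
```python
from h import *
st(); snap('s8','scene',(235,345,125,235),5); snap('w8','wrist'); st()
V=np.array([-U[1],U[0]])
for th in (0,5):
  c,s=np.cos(np.radians(th)),np.sin(np.radians(th))
  L=[[*(PIN+U*(117*c-2.5*s)+V*y),53.5+117*s+2.5*c] for y in (50,-50)]
  print(th,((proj('scene',L)-[235,125])*5).round().tolist(),proj('wrist',L).round().tolist())
```

```text
t 5.33 fx 60.0 lat -2.9 fz -20.4 F [ 1.1 -0.   2.4] rot [-1.577  0.005 -1.53 ] tcp [492.8 -32.1  47.1]
t 5.42 fx 60.0 lat -2.9 fz -20.3 F [ 0.3 -0.2  0.8] rot [-1.577  0.005 -1.53 ] tcp [492.7 -32.   47.2]
0 [[245.0, 400.0], [114.0, 332.0]] [[169.0, 135.0], [349.0, 135.0]]
5 [[247.0, 382.0], [115.0, 314.0]] [[163.0, 139.0], [355.0, 139.0]]
```

View pics/w8.png

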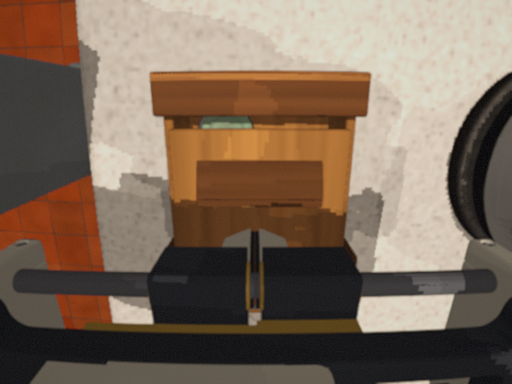

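View pics/s8.png

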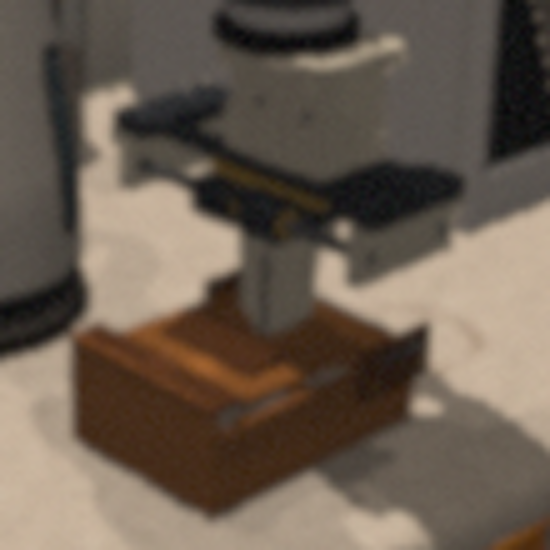

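apply_moves([
  [[0,0.2,0],0,0],
  [[0,0.3,0],0,0],
  [[0,0.3,0],0,0],
])

```text
time: 5.8
tool_pos: [492.9, -32.0, 44.9]
tcp_rot: [-1.577, 0.005, -1.53]
contact_force: [-0.9, 1.5, 7.8]
grip_width: 0.5
```

Run:
```python
from h import *
st();st()
```

```text
t 5.8 fx 60.1 lat -2.8 fz -22.6 F [-0.9  1.5  7.8] rot [-1.577  0.005 -1.53 ] tcp [492.9 -32.   44.9]
t 5.8 fx 60.1 lat -2.8 fz -22.6 F [-0.9  1.5  7.8] rot [-1.577  0.005 -1.53 ] tcp [492.9 -32.   44.9]
```

Flat, with about 8 N of press. Now I slide it by the ledge.

apply_moves([
  [[-0.4,0,0],0,0],
  [[-0.8,0,0],0,0],
  [[-1.2,0,0],0,0],
  [[-1.6,0,0],0,0],
  [[-2.0,0,0],0,0],
])

```text
time: 6.42
tool_pos: [492.2, -11.8, 45.1]
tcp_rot: [-1.576, 0.005, -1.53]
contact_force: [0.5, -3.7, 4.6]
grip_width: 0.6
```

Run:
```python
from h import *
st(); snap('w9','wrist'); st()
V=np.array([-U[1],U[0]])
L=[[*(PIN+U*117+V*y),56] for y in (50,-50)]; print(proj('wrist',L).round().tolist())
```

```text
t 6.42 fx 80.2 lat -2.6 fz -22.4 F [ 0.5 -3.7  4.6] rot [-1.576  0.005 -1.53 ] tcp [492.2 -11.8  45.1]
t 6.47 fx 80.6 lat -2.6 fz -22.4 F [ 0.6 -2.1  4.7] rot [-1.576  0.005 -1.53 ] tcp [492.2 -11.4  45.1]
[[170.0, 173.0], [346.0, 173.0]]
```

View pics/w9.png

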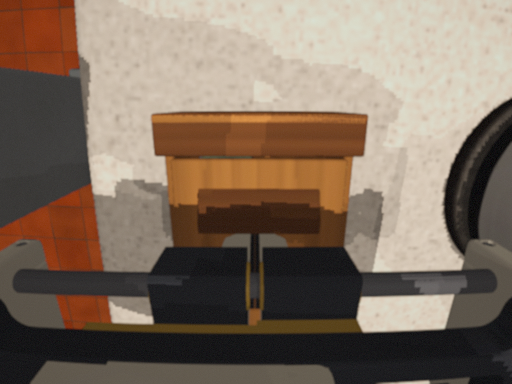

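apply_moves([
  [[-0.4,0,0],0,0],
  [[-0.8,0,0],0,0],
  [[-1.2,0,0],0,0],
])

```text
time: 6.85
tool_pos: [491.7, 0.8, 45.1]
tcp_rot: [-1.576, 0.005, -1.53]
contact_force: [0.5, -2.9, 4.3]
grip_width: 0.6
```

Run:
```python
from h import *
st(); snap('w10','wrist'); snap('s10','scene',(235,345,125,235),5); st()
```

```text
t 6.85 fx 92.9 lat -2.6 fz -22.4 F [ 0.5 -2.9  4.3] rot [-1.576  0.005 -1.53 ] tcp [491.7   0.8  45.1]
t 6.95 fx 93.3 lat -2.7 fz -22.4 F [ 0.5 -0.5  3.5] rot [-1.576  0.005 -1.53 ] tcp [491.6   1.2  45.1]
```

View pics/w10.png

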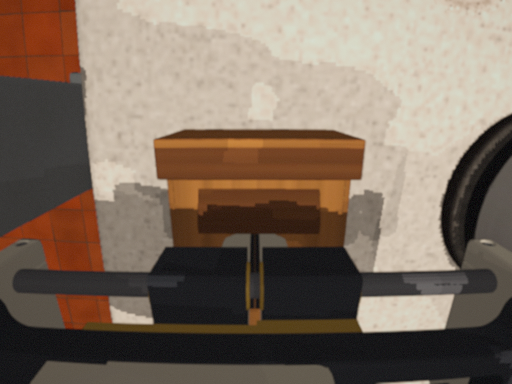

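View pics/s10.png

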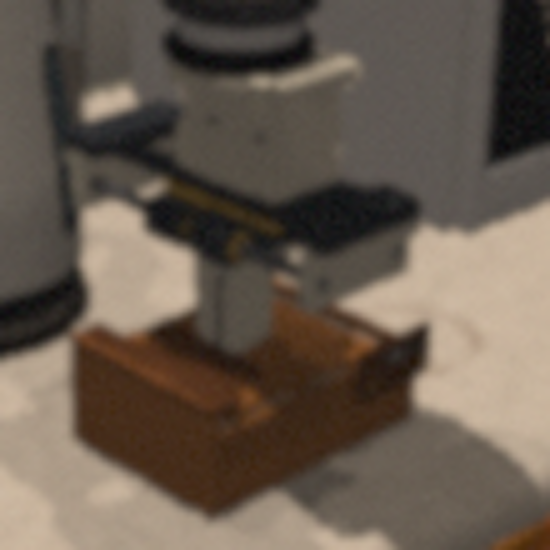

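The flap's edge is under the lip. I push on to the stop.

apply_moves([
  [[-0.3,0,0],0,0],
  [[-0.5,0,0],0,0],
])

```text
time: 7.2
tool_pos: [491.6, 5.7, 45.2]
tcp_rot: [-1.576, 0.004, -1.529]
contact_force: [0.3, -12.0, 3.0]
grip_width: 0.8
```

Run:
```python
from h import *
st()
```

```text
t 7.2 fx 97.8 lat -2.5 fz -22.3 F [  0.3 -12.    3. ] rot [-1.576  0.004 -1.529] tcp [491.6   5.7  45.2]
```

apply_moves([
  [[-0.2,0,0],0,0],
  [[-0.2,0,0],0,0],
])

```text
time: 7.45
tool_pos: [491.7, 5.8, 45.1]
tcp_rot: [-1.576, 0.001, -1.528]
contact_force: [0.6, -13.8, 1.5]
grip_width: 0.5
```

Run:
```python
from h import *
st()
```

```text
t 7.45 fx 97.9 lat -2.4 fz -22.4 F [  0.6 -13.8   1.5] rot [-1.576e+00  1.000e-03 -1.528e+00] tcp [491.7   5.8  45.1]
```

At the stop: no further motion, and the force has risen to 14 N. I ease off the ledge, then lift.

apply_moves([
  [[0.3,0,0],0,0],
  [[0.5,-0.4,0],0,0],
  [[0.6,-2,0],0,0],
  [[0.6,-6,0],0,0],
  [[0.6,-11,0],0,0],
])

```text
time: 8.07
tool_pos: [491.2, 0.2, 155.2]
tcp_rot: [-1.58, 0.002, -1.528]
contact_force: [1.6, 0.0, 0.1]
grip_width: 0.3
```

apply_moves([
  [[3,-2,0],0,0],
  [[6,-4,0],0,0],
  [[9,-4,0],0,0],
  [[9,-4,0],0,0],
])

```text
time: 8.57
tool_pos: [495.0, -90.9, 194.8]
tcp_rot: [-1.581, 0.003, -1.531]
contact_force: [-0.9, 0.3, -0.8]
grip_width: 0.4
```

Run:
```python
from h import *
st(); snap('w11','wrist'); snap('s11','scene',(235,345,125,235),5);snap('s11f','scene'); snap('t11','top'); st()
V=np.array([-U[1],U[0]])
for th in (0,.05):
  c,s=np.cos(th),np.sin(th)
  for sl in (0,.022):
    L=[[*(PIN+U*(75*c-10.5*s+sl*1000)+V*y),53.5+75*s+10.5*c] for y in (35,-35)]
    print(th,sl,proj('wrist',L).round(1).tolist())
```

```text
t 8.57 fx 1.2 lat -3.2 fz 127.3 F [-0.9  0.3 -0.8] rot [-1.581  0.003 -1.531] tcp [495.  -90.9 194.8]
t 8.78 fx 3.3 lat -3.1 fz 127.1 F [-0.1  0.3  0.8] rot [-1.581  0.003 -1.528] tcp [495.  -88.7 194.6]
0 0 [[223.6, 106.5], [293.5, 106.6]]
0 0.022 [[223.1, 83.4], [294.3, 83.6]]
0.05 0 [[223.2, 107.1], [293.9, 107.3]]
0.05 0.022 [[222.7, 83.8], [294.7, 84.0]]
```

View pics/w11.png

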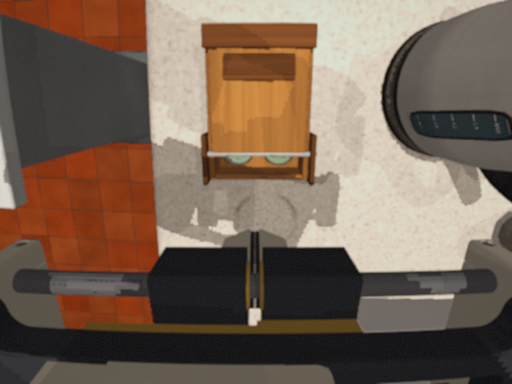

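View pics/s11.png

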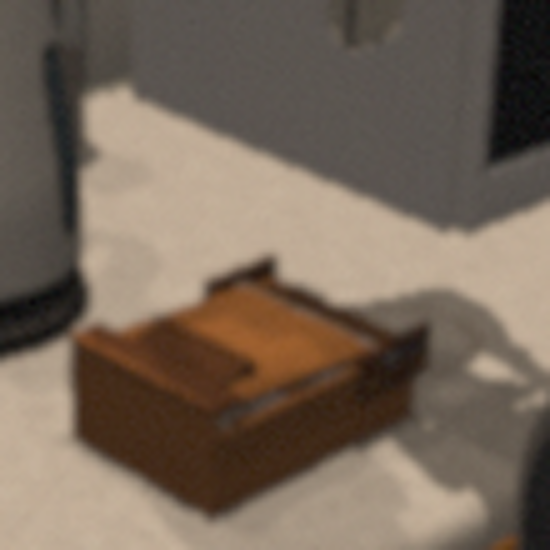

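View pics/t11.png

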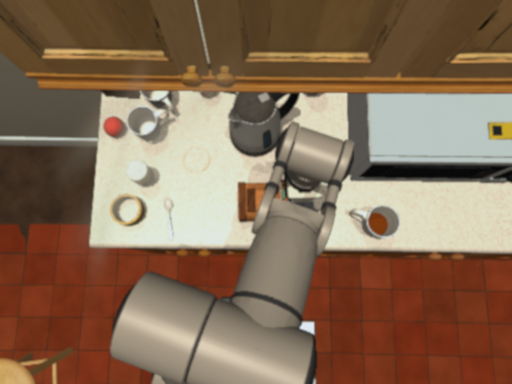

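The flap is tucked: in the wrist view the ledge foot is at row 80 (expected about 83 when fully home) and the lip overlaps the edge. The mug, jar, spoon and tape have not moved in the top view. I hold still briefly, look again and hand in.

apply_moves([
  [[0,0,0],0,0],
  [[0,0,0],0,0],
  [[0,0,0],0,0],
  [[0,0,0],0,0],
  [[0,0,0],0,0],
])

```text
time: 9.4
tool_pos: [495.0, -88.8, 194.6]
tcp_rot: [-1.581, 0.003, -1.528]
contact_force: [-0.3, -0.1, -0.7]
grip_width: -0.1
```

Run:
```python
from h import *
a=cv2.imread('pics/w11.png').astype(int); b=vision.capture('wrist')[:,:,::-1].astype(int); print(abs(a-b)[:200,195:325].mean())
t0=cv2.imread('pics/top0.png').astype(int);t1=cv2.imread('pics/top0.png')*0+vision.capture('top')[:,:,::-1]
for n,(u,v) in dict(tape=(127,209),spoon=(169,215),jar=(140,172),mugtop=(145,122),mugR=(375,220)).items():
    print(n,abs(t0-t1.astype(int))[v-25:v+25,u-25:u+25].mean().round(2))
st(); print(order.close_job())
```

```text
8.251846153846154
tape 4.12
spoon 3.97
jar 4.27
mugtop 3.79
mugR 3.6
t 9.5 fx 3.3 lat -3.1 fz 127.1 F [ 0.2 -0.9  0.1] rot [-1.581  0.003 -1.528] tcp [495.  -88.8 194.6]
the job is handed in; nothing more can be done
None
```

The tea-light box is closed and the job is handed in, at about 9.5 s. With closed fingertips I pushed the standing flap over from its outside until it lay flat. Then, holding it down, I pushed it by its ledge to the stop. There the force rose to about 14 N with no further motion. Finally I backed off the ledge and lifted clear.

- **Flap after release:** In the wrist and scene views it stays down with its edge under the lip. The ledge is within about 3 pixels of where it should be with the slide fully home.
- **Bystanders:** The mug, jar, teaspoon and tape show only a uniform small difference, about 4 grey levels, from the first top image, so I see no sign they moved.
- **Robot:** It ended about 10 cm above the box with no contact force beyond sensor noise (under about 1 N). The most force I saw at any point was about 14 N.
- **Disagreements:**
  - The visible fingertips stood about 22 mm higher than "14 mm ahead of the TCP" implies; I measured this partway through and corrected for it.
  - The scene camera put the box up to 8 mm from where the top and wrist cameras did, so I relied on those two.
  - My last before-and-after comparison of the box in the wrist view differed by about 8 grey levels. The arm was still settling about 2 mm during the earlier pictures, which probably explains it, but I did not look at the new picture to confirm.

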